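# Eject a cast test bar from its mould

## Robot

A 6-joint arm with a two-finger parallel gripper is mounted at the origin on the work surface; the furniture and walls round the work are solid. World frame = base frame: x ahead of the robot, y to its left, z up, the work surface at z = 0. Lengths are in m, angles in rad, forces in N, time in s.
With the tool pointing down it reaches from about 0.35 to 0.975 m from the base axis. Payload 4.9 kg.
Tool frame: the origin (TCP) lies at the very end of the fingers, on their centre line; the grasp point (between the pads) lies 19 mm behind it; z points along the fingers, y is the line along which they close (so a half turn about z gives the same grasp; the last joint's range is limited). The gripper opens to 85 mm and grips with 20 to 120 N. Pads are 22 mm wide; open, the fingers measure 114 mm over their backs; the gripper's body (76 mm by 85 mm) begins 54 mm behind the grasp point. The pads swing forward as they close: fully open they stand 13 mm farther back than shut.
Start: joints at [-1.46, 0.053, 1.613, -0, 1.476, -0.119], TCP at [0.142, -0.609, 0.206] pointing down, gripper open.
Joint ranges: [-3.01, 3.01], [-1.01, 2.22], [0.06, 2.58], [-1.02, 4.17], [0.09, 2.62], [-3.14, 3.14]. Speed limits (rad/s): [2.57, 2.57, 3.14, 3.14, 3.14, 3.14].

## Interface

Orientations are given as a rotation vector (axis times angle).
In Python, from station import ctrl gives the robot as it stands. The module is installed in compiled form; this text tells all that it offers.
- The arm moves only by the tool jog_arm, never from a script. Its argument "steps" is a list of rows, each an object with "delta_rot": the turn, a rotation vector about the tool's x, y, z in degrees, a list of three; "linear": the shift along the tool's x, y, z in m, a list of three; "grip": the finger opening in m, from 0 to 0.0854. In form: [{"delta_rot": [rx, ry, rz], "linear": [x, y, z], "grip": grip}, ...]. A call has 1 to 10 rows; each row shifts and turns the commanded pose from where the row before left it, along the tool's axes as they then stand; what a row does not reach is not made up. A row lasts 1/10 s, in which the tool goes at most 50 mm and 8.59 degrees, less where a joint would pass 70% of its speed; a pose out of reach is approached as far as the arm can. A call with a gripper value outside its range is refused whole. The fingers move at their own pace and stop on an object; "newtons" is the grip in N (left out, the last holds). Time passes only in rows, so rows that do not move let the fingers close. It gives the time, the measured TCP pose, the force, the opening and the grip force at its end, in the units of the state.
- ctrl.get_obs(): the state, without advancing time (a new reading comes with each control period).
- ctrl.get_image(name): name is "scene" or "top" or "wrist"; returns (picture, depth): 400x640x3 uint8, red, green, blue; 400x640 float32, m along the optical axis (not along the pixel's ray), 0 where there is no reading.
- ctrl.camera_info(name): a dict with "camera_matrix" (3x3 intrinsics, pixels), "distortion" ([k1, k2, p1, p2, k3] as OpenCV has them; the pictures are not rectified), "R" (3x3) and "t" (3): a world point X has camera coordinates R X + t; the wrist camera has in their place "T_tool_cam" (4x4, takes a point from camera to tool coordinates, whose origin is the TCP and whose axes are the flange's). Camera axes: x right, y down, z forward; pixel columns grow to the right and rows downward; lengths in m; the calibration is good to about 2 mm. A picture is of the moment at which its call begins: read the wrist's pose just before it. camera_info takes no time and is no camera call.
- ctrl.finish_job(): hands the job in; it is judged then, once.
The state is a dict: "t": time; "q": joint angles; "dq": joint speeds; "effort": joint torques, N m; "tool_pos": TCP position; "tool_rot": TCP orientation; "contact_force": force on the tool from outside, world axes, zero at the start; "wrist_torque": the same for the moment, N m; "opening": finger opening in m; "grip_force": force on a finger pad.
Only numpy, scipy, OpenCV 4.12 (cv2) and the standard library are available. Lean on these libraries where they do the work, as an engineer would, in place of code of your own. Each camera call takes 0.05 s, during which the arm holds its last target. There are 200 camera calls.

## Task

Press the ejector lever of the casting mould right down so that the test bar rises out of its cavity, then move the bar off the mould face onto the lower shelf behind the cavity, so that it lies flat there, the same way up, wholly between the shelf's raised edges. Then swing the lever fully up again so that the mould is ready for the next casting. Do not let the bar fall on the table, and leave the beaker, the tweezers and the little bottle where they are.

Things in the scene. Friction and masses are not known exactly. Their poses are not given: they have to be found in the camera images.
- mould: Fixed aluminium mould. Origin: table top under the cavity's centre; y along the cavity to the lever, x across it to the shelf, z up. Block x -26 to +24, y -66 to +66, flat face at z 40 mm; open bone-shaped cavity, 1.5 mm play round the bar. Steel base x -41 to +71, y -78 to +94, 6 mm thick. Lever bracket x +-14, y 68 to 90, up to z 52 mm.
- test_bar: Loose tan cast bar shaped like a flat bone: 110 mm long (y), 12 thick (z), heads 26 wide (x) and 24 long at both ends, waist 16 wide between; 80 g. Origin: centre of its underside. Starts in the cavity, top 0.5 mm below the mould face, too deep to grip; lever fully down: underside 1.5 mm above the face.
- lever_arm (a joint): Ejector lever, rad: 0 = fully up (start, stop), 0.6 = fully down (stop). Raises the plate under the bar 23.3 mm per rad, 14 mm in all. Stays where it is left; about 2 N at the knob move it either way. Hinge axis along the mould's x through mould y +82, z +40 mm.
- lever_knob (a point): Centre of the black knob at the lever's end, 95 mm from the hinge axis: a barrel along the mould's x, 24 mm in diameter, 24 mm long, flat ends (can be pinched from above). Mould frame: from y +168, z +80 mm (up) to y +176, z +25 mm (down), on an arc about the hinge axis.
- shelf_centre (a point): Point on the shelf for the bar's origin: mould x +42, y 0, z +36 mm. The shelf is level, 4 mm below the mould face, x +24 (step down from the face) to +60 mm, bounded by a back stop (x +60 to +65) and end walls (inner faces y +-62), all up to z 44 mm. Axes as the mould's.
- beaker: Small clear glass beaker, 52 mm wide, 66 mm tall, loose, standing behind the shelf; leave alone. Origin at the centre of its underside.
- tweezers: Steel tweezers lying flat on the table before the mould, 17 x 122 x 8 mm, long along its y, loose; leave alone. Origin at the centre of its underside.
- oil_bottle: Little brown bottle with black cap, 29 mm wide, 62 mm tall, loose, standing near the mould; leave alone. Origin at the centre of its underside.
Things that resemble listed ones, but are neither listed nor needed, are in the scene too. Several things have the shape of the test_bar; the one meant has the colours described above.

How it is judged:
By the outcome, as a careful person would: the job done as asked, in the order asked, and still so for the second after the job is handed in, with the robot touching nothing.
It also fails if it takes over 54 s, if anything falls off the work surface, if the arm or the gripper's body presses on something with over 40 N, if the wrist force passes 120 N, or if a joint passes its speed limit or range.

## Working session

There is one attempt and no reset: what is moved stays moved. The work goes in short steps, Python scripts to look and compute and a tool call to move; the robot and the scene stay as the last step left them, time stands still between calls to the robot, and variables do not carry over. Pictures are saved under pics/ and viewed, at most 11 in all, crops included, and the job is handed in when it is done.

Besides the shell and the picture viewer there is one more tool, called after "Emit:" by a JSON object that holds its "fn" and its "kwargs". jog_arm: Moves the arm, as the interface text tells. Its arguments: {"type":"object","properties":{"steps":{"type":"array"},"newtons":{"type":"number"}},"required":["steps"]}

```bash
mkdir -p pics
python3 - <<'E'
from station import ctrl
import cv2,numpy as np
o=ctrl.get_obs();print(o)
for n in("scene","top"):
    p,d=ctrl.get_image(n);np.savez(n+".npz",p=p,d=d);cv2.imwrite(f"pics/{n}.png",p[:,:,::-1]);print(n,ctrl.camera_info(n))
print(ctrl.camera_info("wrist"))
E
```

```text
{'t': 0.0, 'q': array([-1.45999604e+00,  5.33547824e-02,  1.61427943e+00, -2.41609132e-05,
        1.47598275e+00, -1.19005131e-01]), 'dq': array([ 0.00219703, -0.00197066, -0.00115609, -0.00139595, -0.00040862,
        0.00091162]), 'effort': array([ 7.23833764e-04, -3.93682694e+01, -3.70170772e+01, -5.08191386e-05,
        6.98800446e-03, -5.40031678e-06]), 'tool_pos': array([ 0.14228362, -0.6079064 ,  0.20437305]), 'tool_rot': array([-3.11886535e+00, -3.59955235e-01,  2.47167310e-05]), 'contact_force': array([-0.48014527, -0.8001312 ,  0.17354578]), 'wrist_torque': array([-0.0004746 ,  0.00898656,  0.04170365]), 'grip_force': 0.0, 'opening': 0.08548321248459592}
scene {'camera_matrix': array([[412.65392034,   0.        , 318.38626684],
       [  0.        , 412.65392034, 204.41686637],
       [  0.        ,   0.        ,   1.        ]]), 'distortion': array([-0.04794584,  0.        ,  0.        ,  0.        ,  0.        ]), 'R': array([[-0.45254258, -0.89172047, -0.00630961],
       [-0.59235176,  0.30588878, -0.74535324],
       [ 0.66657678, -0.33356656, -0.66663989]]), 't': arr
[... 419 characters left out ...]
66 , -0.01139799, -0.98103079]]), 't': array([0.16272147, 0.5283493 , 0.82736029])}
{'camera_matrix': array([[343.1596867 ,   0.        , 310.07132617],
       [  0.        , 343.1596867 , 199.23958675],
       [  0.        ,   0.        ,   1.        ]]), 'distortion': array([-0.02413023,  0.        ,  0.        ,  0.        ,  0.        ]), 'T_tool_cam': array([[-4.94503496e-04, -9.64985789e-01, -2.62301702e-01,
         6.55935388e-02],
       [ 9.99999833e-01, -5.55790525e-04,  1.59459678e-04,
         4.70073773e-04],
       [-2.99661124e-04, -2.62301579e-01,  9.64985902e-01,
        -1.68868694e-01],
       [ 0.00000000e+00,  0.00000000e+00,  0.00000000e+00,
         1.00000000e+00]])}
```

View pics/top.png

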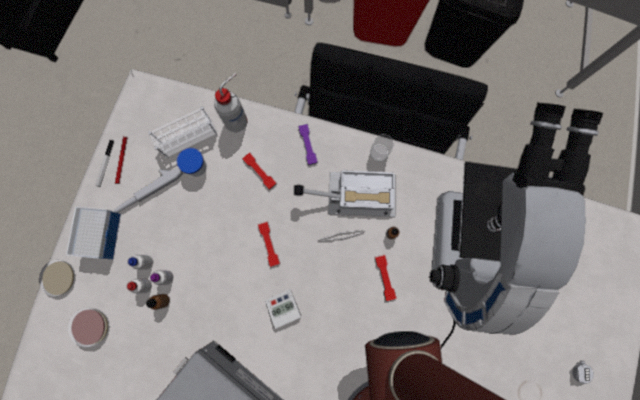

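View pics/scene.png

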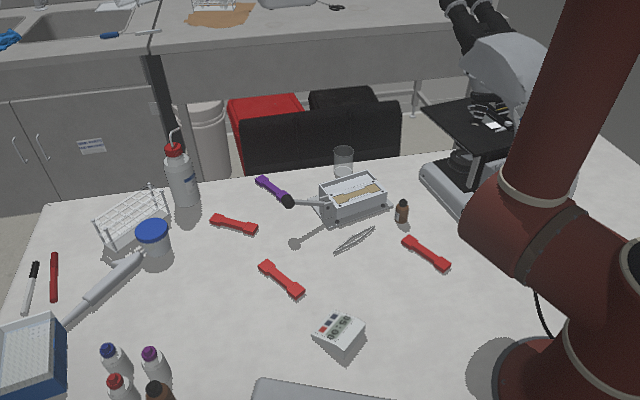

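The top view shows the tan bar at about (367,196), the knob at (298,190) and the white shelf above the bar. The beaker is at (380,150), the tweezers at (341,237) and the bottle at (392,233).

```bash
cat > h.py <<'E'
import cv2,numpy as np
from scipy.spatial.transform import Rotation as Ro
from station import ctrl
def cam(n,o=None):
    c=ctrl.camera_info(n);K=c["camera_matrix"];D=np.array(c["distortion"])
    if "R" in c: return K,D,c["R"].T,-c["R"].T@c["t"]
    o=o or ctrl.get_obs();T=c["T_tool_cam"];R=Ro.from_rotvec(o["tool_rot"]).as_matrix()
    return K,D,R@T[:3,:3],R@T[:3,3]+o["tool_pos"]
def cast(cm,px,z):
    K,D,R,p=cm
    u=cv2.undistortPoints(np.array(px,float).reshape(-1,1,2),K,D)[:,0]
    d=np.c_[u,np.ones(len(u))]@R.T
    return p+d*((z-p[2])/d[:,2])[:,None]
def blob(mask,x0,y0,x1,y1):
    m=np.zeros_like(mask);m[y0:y1,x0:x1]=mask[y0:y1,x0:x1]
    n,l,s,c=cv2.connectedComponentsWithStats(m.astype(np.uint8));i=1+s[1:,4].argmax()
    v,u=np.nonzero(l==i);return np.c_[u,v],s[i]
def axis(P):
    c=P.mean(0);w,v=np.linalg.eigh(np.cov((P-c)[:,:2].T));return c,v[:,1],w
E
python3 - <<'E'
from h import *
for n,kb,bb in(("top",(285,180,310,200),(335,180,400,210)),("scene",(275,190,300,212),(325,175,390,210))):
    z=np.load(n+".npz");p=z["p"];h=cv2.cvtColor(p,cv2.COLOR_RGB2HSV).astype(int);cm=cam(n)
    m=(h[...,1]>80)&(h[...,0]>8)&(h[...,0]<30)&(h[...,2]>90)
    b,s=blob(m,*bb);P=cast(cm,b,.0395);c,v,w=axis(P);print(n,s,"bar",c,v,np.degrees(np.arctan2(v[1],v[0])),np.sqrt(w*12))
    k,s=blob(p.max(2)<70,*kb);print("knob",s,cast(cm,[k.mean(0)],.08))
E
```

```text
top [373 193  16   9  50] bar [0.5438306  0.02406565 0.0395    ] [0.04538107 0.99896975] 87.39896305961116 [0.01870691 0.04054761]
knob [294 185   9  10  80] [[0.54899494 0.2288538  0.08      ]]
scene [333 197   1   1   1] bar [0.55708477 0.1132183  0.0395    ] [nan nan] nan [nan nan]
knob [281 194  14  15 141] [[0.54798496 0.22678611 0.08      ]]h.py:19: RuntimeWarning: Degrees of freedom <= 0 for slice
  c=P.mean(0);w,v=np.linalg.eigh(np.cov((P-c)[:,:2].T));return c,v[:,1],w
  c *= np.true_divide(1, fact)
  c *= np.true_divide(1, fact)
```

Run:
```python
from h import *
def pts(n):
    z=np.load(n+".npz");d=z["d"];K,D,R,p=cam(n);v,u=np.nonzero(d>0)
    q=cv2.undistortPoints(np.c_[u,v].astype(float).reshape(-1,1,2),K,D)[:,0]
    return (np.c_[q,np.ones(len(q))]*d[v,u][:,None])@R.T+p
P=np.vstack([pts("top"),pts("scene")])
xs=np.arange(-.1,.85,.05);ys=np.arange(-.75,.3,.05)
print("max height cm; rows x, cols y",np.round(ys,2))
for x in xs:
    print("%.2f"%x,*["%4d"%(100*P[m,2].max()) if (m:=(P[:,0]>=x)&(P[:,0]<x+.05)&(P[:,1]>=y)&(P[:,1]<y+.05)).any() else "   ." for y in ys])
z=np.load("top.npz");h=cv2.cvtColor(z["p"],cv2.COLOR_RGB2HSV);print(h[197,342:396:3].tolist())
z=np.load("scene.npz");h=cv2.cvtColor(z["p"],cv2.COLOR_RGB2HSV);print(h[193,340:385:3].tolist())
```

```text
max height cm; rows x, cols y [-0.75 -0.7  -0.65 -0.6  -0.55 -0.5  -0.45 -0.4  -0.35 -0.3  -0.25 -0.2
 -0.15 -0.1  -0.05  0.    0.05  0.1   0.15  0.2   0.25]
-0.10    .    .    .    .    .    .    .    .    .    .    .    .    .    .    .   17    .    .    .    .    .
-0.05    .    .    .    .    .    .    .    .    .    .    .    .    .    .    .   20   29    .    .    .    .
0.00    .    .    0    0    0    .    .    .    .    .    .    .    .    .    .   31   31    .    .    .    .
0.05    .    0    0    0    0    2    0    0    0    0    0    .    0    1   31   31   28    0    0    0   14
0.10    .    0    0    0    2    3    0    0    0    0    0    0    0    1   49   51   29    0    0    0   12
0.15    .    0    0    0    0    0    0    0    0    0    0    0    1    0   49   54   51    0    0    0    0
0.20    .    0    0    0    0    0    0    0    0    0   21   20   18    0   54   54   48    0    0    3    3
0.25    .    0    0    0    0    0    0    0    .    .   29   29   28    0   27   27   25    0    0    3    3
0.30    0    0    0    0    0    0    0    .    .    .   34 
[... 958 characters left out ...]
.    .    .    .  -16   -4   -2   -8  -13    .    .    .    .    0    0    0    0
0.80    .    .    .    .    .    .    .    .  -16    5    5    5    5    3    2   -1  -13  -20    .    .   -1
[[123, 13, 197], [17, 63, 142], [19, 78, 161], [20, 80, 160], [19, 76, 164], [19, 81, 158], [20, 83, 159], [19, 80, 162], [19, 77, 163], [19, 82, 162], [19, 80, 160], [19, 81, 161], [19, 78, 156], [19, 79, 162], [20, 83, 163], [19, 80, 163], [120, 12, 170], [110, 12, 193]]
[[109, 16, 218], [105, 19, 163], [108, 19, 177], [22, 43, 132], [21, 66, 158], [21, 61, 158], [21, 64, 160], [20, 68, 154], [20, 45, 129], [108, 20, 215], [105, 20, 205], [106, 19, 206], [108, 15, 202], [107, 11, 200], [101, 12, 167]]
```

Emit:
{"fn": "jog_arm", "kwargs": {"steps": [{"linear":[0,0,-0.05],"delta_rot":[0,0,0],"grip":0.085},{"linear":[0,0,-0.05],"delta_rot":[0,0,0],"grip":0.085},{"linear":[0,0,-0.05],"delta_rot":[0,0,0],"grip":0.085},{"linear":[0,0,-0.05],"delta_rot":[0,0,0],"grip":0.085},{"linear":[0,0,-0.05],"delta_rot":[0,0,0],"grip":0.085},{"linear":[0,0,-0.05],"delta_rot":[0,0,0],"grip":0.085},{"linear":[0,0,-0.02],"delta_rot":[0,0,0],"grip":0.085}]}}

```text
t: 0.8
tool_pos: [0.1424, -0.6085, 0.532]
tool_rot: [3.113, 0.359, -0.0]
contact_force: [-0.2, 0.0, 0.3]
opening: 0.085
grip_force: 0.0
```

Run:
```python
from h import *
for n,bb in(("top",(335,180,400,210)),("scene",(325,175,390,210))):
    z=np.load(n+".npz");p=z["p"];h=cv2.cvtColor(p,cv2.COLOR_RGB2HSV).astype(int);cm=cam(n)
    m=(h[...,1]>45)&(h[...,0]>8)&(h[...,0]<30)&(h[...,2]>110)
    b,s=blob(m,*bb);P=cast(cm,b,.0395);c,v,w=axis(P);print(n,s,"bar",c,v,np.degrees(np.arctan2(v[1],v[0])),np.sqrt(w*12))
o=ctrl.get_obs();R=Ro.from_rotvec(o["tool_rot"]).as_matrix();print(o["t"],o["tool_pos"],o["tool_rot"],R.T@(np.array([.53,.13,o["tool_pos"][2]])-o["tool_pos"]))
```

```text
top [345 191  44  12 349] bar [0.54611675 0.06163336 0.0395    ] [0.02243156 0.99974838] 88.71465821228841 [0.02158946 0.11882272]
scene [333 184  47  20 272] bar [0.54449218 0.06101258 0.0395    ] [0.01856191 0.99982771] 88.93642002456404 [0.02207159 0.12015516]
0.8 [ 0.14236029 -0.60853278  0.5320485 ] [ 3.11278330e+00  3.59237082e-01 -7.02331397e-05] [ 0.54567011 -0.63079914 -0.00563724]
```

Emit:
{"fn": "jog_arm", "kwargs": {"steps": [{"linear":[0.032,-0.037,0],"delta_rot":[0,0,0],"grip":0.085},{"linear":[0.032,-0.037,0],"delta_rot":[0,0,0],"grip":0.085},{"linear":[0.032,-0.037,0],"delta_rot":[0,0,0],"grip":0.085},{"linear":[0.032,-0.037,0],"delta_rot":[0,0,0],"grip":0.085},{"linear":[0.032,-0.037,0],"delta_rot":[0,0,0],"grip":0.085},{"linear":[0.032,-0.037,0],"delta_rot":[0,0,0],"grip":0.085},{"linear":[0.032,-0.037,0],"delta_rot":[0,0,0],"grip":0.085},{"linear":[0.032,-0.037,0],"delta_rot":[0,0,0],"grip":0.085},{"linear":[0.032,-0.037,0],"delta_rot":[0,0,0],"grip":0.085},{"linear":[0.032,-0.037,0],"delta_rot":[0,0,0],"grip":0.085}]}}

```text
t: 1.8
tool_pos: [0.37, -0.1735, 0.5253]
tool_rot: [-3.121, -0.359, -0.0]
contact_force: [1.1, -1.0, 0.4]
opening: 0.0848
grip_force: 0.0
```

Emit:
{"fn": "jog_arm", "kwargs": {"steps": [{"linear":[0.032,-0.037,0],"delta_rot":[0,0,0],"grip":0.085},{"linear":[0.032,-0.037,0],"delta_rot":[0,0,0],"grip":0.085},{"linear":[0.032,-0.037,0],"delta_rot":[0,0,0],"grip":0.085},{"linear":[0.032,-0.037,0],"delta_rot":[0,0,0],"grip":0.085},{"linear":[0.032,-0.037,0],"delta_rot":[0,0,0],"grip":0.085},{"linear":[0.032,-0.037,0],"delta_rot":[0,0,0],"grip":0.085},{"linear":[0.032,-0.037,0],"delta_rot":[0,0,0],"grip":0.085}]}}

```text
t: 2.5
tool_pos: [0.5292, 0.13, 0.5251]
tool_rot: [3.121, 0.361, -0.001]
contact_force: [1.2, -1.0, 0.5]
opening: 0.0851
grip_force: 0.0
```

Emit:
{"fn": "jog_arm", "kwargs": {"steps": [{"linear":[0,0,0.03],"delta_rot":[0,0,-8.4],"grip":0.085},{"linear":[0,0,0.03],"delta_rot":[0,0,-8.4],"grip":0.085},{"linear":[0,0,0.03],"delta_rot":[0,0,-8.4],"grip":0.085},{"linear":[0,0,0.03],"delta_rot":[0,0,-8.4],"grip":0.085},{"linear":[0,0,0.03],"delta_rot":[0,0,-8.4],"grip":0.085},{"linear":[0,0,0.03],"delta_rot":[0,0,-8.4],"grip":0.085},{"linear":[0,0,0.03],"delta_rot":[0,0,-8.4],"grip":0.085},{"linear":[0,0,0.03],"delta_rot":[0,0,-8.4],"grip":0.085},{"linear":[0,0,0.03],"delta_rot":[0,0,-8.4],"grip":0.085},{"linear":[0,0,0],"delta_rot":[0,0,0],"grip":0.085}]}}

```text
t: 3.5
tool_pos: [0.5257, 0.1275, 0.2495]
tool_rot: [-2.241, -2.192, 0.013]
contact_force: [-0.8, -0.0, -0.4]
opening: 0.0844
grip_force: 0.0
```

```bash
cat > look.py <<'E'
import sys
from h import *
o=ctrl.get_obs();p,d=ctrl.get_image("wrist");np.savez("wrist.npz",p=p,d=d,o=o)
cv2.imwrite(f"pics/{sys.argv[1]}.png",p[:,:,::-1])
h=cv2.cvtColor(p,cv2.COLOR_RGB2HSV).astype(int);cm=cam("wrist",o)
print(o["t"],o["tool_pos"],o["tool_rot"],"yaw",np.degrees(np.arctan2(*Ro.from_rotvec(o["tool_rot"]).as_matrix()[[1,0],0])))
m=(h[...,1]>45)&(h[...,0]>8)&(h[...,0]<30)&(h[...,2]>100)
b,s=blob(m,0,0,640,400);P=cast(cm,b,float(sys.argv[2]));c,v,w=axis(P)
print(s,"bar",c,np.degrees(np.arctan2(v[1],v[0])),np.sqrt(w*12))
k,s=blob(p.max(2)<70,*map(int,sys.argv[4:8]) if len(sys.argv)>4 else (0,0,640,400));print("knob",s,cast(cm,[k.mean(0)],float(sys.argv[3])))
E
python3 look.py w1 .0395 .08
```

```text
3.5 [0.52570819 0.1275099  0.24946554] [-2.24081987 -2.19242071  0.01292093] yaw 88.7493977822584
[ 319  178   23   89 1611] bar [0.5442949  0.06213908 0.0395    ] 89.14930039325135 [0.02262644 0.11874885]
knob [    0    62   640   338 87666] [[ 0.6406777  -0.00677138  0.08      ]]
```

View pics/w1.png

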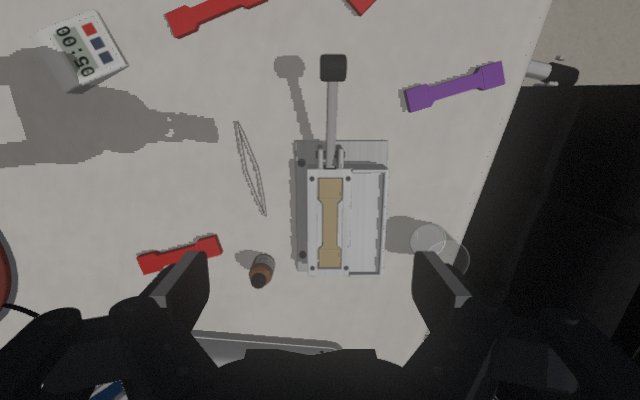

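The wrist view shows the knob at (333,68), the bar at (330,222) and the shelf to its right. The beaker is at (430,240), clear of the shelf, and the purple bar is right of the knob.

```bash
cat >> h.py <<'E'
def go(pos,yaw,o=None):
    "tool-axis shift and turn (deg) to reach pos, tool down with tool x at yaw deg"
    o=o or ctrl.get_obs();R=Ro.from_rotvec(o["tool_rot"]);G=Ro.from_euler("z",yaw,degrees=True)*Ro.from_euler("x",180,degrees=True)
    return np.round(R.inv().apply(np.array(pos)-o["tool_pos"]),4),np.round((R.inv()*G).as_rotvec(degrees=True),2)
M=np.array([.5448,.0618,0]);YAW=88.9
def mw(x,y,z):
    return M+Ro.from_euler("z",YAW-90,degrees=True).apply([x,y,z])/1000
E
python3 - <<'E'
from h import *
z=np.load("wrist.npz",allow_pickle=True);o=z["o"].item();p=z["p"];cm=cam("wrist",o)
k,s=blob(p.max(2)<75,310,45,360,90);print(s,z["d"][68,333]);
for zz in(.08,.088):print(cast(cm,[k.mean(0)],zz))
print("bar ends/edges",cast(cm,[[330,178],[330,267],[319,185],[342,185]],.0395))
print("knob model",mw(0,168,80))
print(go(mw(0,168,130),YAW))
print("beaker",cast(cm,[[411,250],[470,260]],.0))
E
```

```text
[321  55  25  27 645] 0.3054991
[[0.54679373 0.22714338 0.08      ]]
[[0.54635689 0.22634453 0.088     ]]
bar ends/edges [[0.54507219 0.11417999 0.0395    ]
 [0.54432217 0.0043909  0.0395    ]
 [0.53257889 0.10635497 0.0395    ]
 [0.55857465 0.10583891 0.0395    ]]
knob model [0.54802517 0.22976904 0.08      ]
(array([0.1027, 0.0191, 0.1226]), array([-0.33,  0.04, -0.3 ]))
beaker [[ 0.65274084  0.00721656  0.        ]
 [ 0.7321865  -0.00881854  0.        ]]
```

Emit:
{"fn": "jog_arm", "kwargs": {"steps": [{"linear":[0.034,0.006,0.04],"delta_rot":[-0.33,0,-0.3],"grip":0.05},{"linear":[0.034,0.006,0.04],"delta_rot":[0,0,0],"grip":0.05},{"linear":[0.034,0.006,0.04],"delta_rot":[0,0,0],"grip":0.05},{"linear":[0,0,0],"delta_rot":[0,0,0],"grip":0.05},{"linear":[0,0,0],"delta_rot":[0,0,0],"grip":0.05}]}}

```text
t: 4.05
tool_pos: [0.5486, 0.2246, 0.1431]
tool_rot: [2.237, 2.199, 0.007]
contact_force: [-0.1, 0.8, 0.1]
opening: 0.0501
grip_force: 0.0
```

```bash
python3 look.py w2 .0395 .08 250 60 400 330; python3 -c "
from h import *
print(go(mw(0,167.5,61),YAW))"
```

```text
4.05 [0.54857823 0.22455878 0.14306738] [2.2369388  2.19918645 0.00660566] yaw 89.02477853945257
[ 294  308   29   47 1085] bar [0.54480177 0.09319103 0.0395    ] 89.09060389403083 [0.02297121 0.04795802]
knob [ 366  242   34   88 1907] [[0.60174152 0.15390248 0.08      ]]
(array([ 0.005 , -0.0024,  0.0837]), array([ 0.53, -0.03,  0.09]))
```

View pics/w2.png

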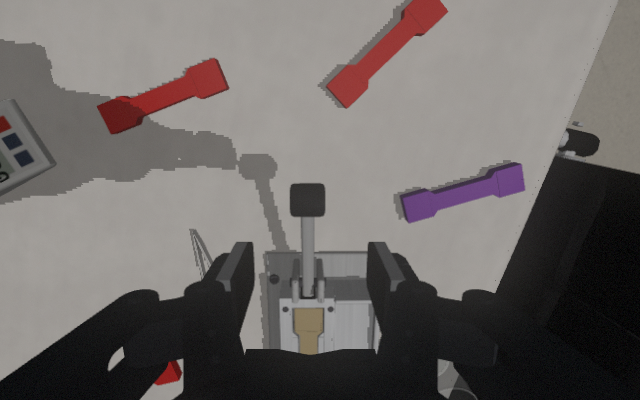

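The knob, at (307,200), is centred between the fingers. I'll check its position and descend.

```bash
python3 -c "
from h import *
z=np.load('wrist.npz',allow_pickle=True);o=z['o'].item();k,s=blob(z['p'].max(2)<75,280,175,335,222);print(s)
print(cast(cam('wrist',o),[k.mean(0)],.086),z['d'][200,307])"
```

```text
[ 290  184   35   33 1105]
[[0.54633103 0.22841632 0.086     ]] 0.22790422
```

Emit:
{"fn": "jog_arm", "kwargs": {"steps": [{"linear":[0.004,-0.001,0.04],"delta_rot":[0.4,0,0],"grip":0.05},{"linear":[0,0,0.02],"delta_rot":[0,0,0],"grip":0.05},{"linear":[0,0,0],"delta_rot":[0,0,0],"grip":0.05}]}}

```text
t: 4.4
tool_pos: [0.5468, 0.2269, 0.0817]
tool_rot: [-2.241, -2.2, 0.004]
contact_force: [-0.5, 0.1, -0.3]
opening: 0.0505
grip_force: 0.0
```

Emit:
{"fn": "jog_arm", "kwargs": {"steps": [{"linear":[0.001,0,0.02],"delta_rot":[0,0,0],"grip":0.05},{"linear":[0,0,0],"delta_rot":[0,0,0],"grip":0.015},{"linear":[0,0,0],"delta_rot":[0,0,0],"grip":0.015},{"linear":[0,0,0],"delta_rot":[0,0,0],"grip":0.015},{"linear":[0,0,0],"delta_rot":[0,0,0],"grip":0.015},{"linear":[0,0,0],"delta_rot":[0,0,0],"grip":0.015}], "newtons": 25}}

```text
t: 5.0
tool_pos: [0.5472, 0.2293, 0.0638]
tool_rot: [-2.239, -2.202, 0.001]
contact_force: [-5.0, 0.4, 2.2]
opening: 0.0216
grip_force: 24.5
```

Emit:
{"fn": "jog_arm", "kwargs": {"steps": [{"linear":[0.003,0,0.0075],"delta_rot":[0,0,0],"grip":0.015},{"linear":[0.0025,0,0.008],"delta_rot":[0,0,0],"grip":0.015},{"linear":[0.002,0,0.008],"delta_rot":[0,0,0],"grip":0.015},{"linear":[0.001,0,0.008],"delta_rot":[0,0,0],"grip":0.015},{"linear":[0.0005,0,0.008],"delta_rot":[0,0,0],"grip":0.015},{"linear":[-0.0005,0,0.008],"delta_rot":[0,0,0],"grip":0.015},{"linear":[-0.001,0,0.006],"delta_rot":[0,0,0],"grip":0.015},{"linear":[0,0,0],"delta_rot":[0,0,0],"grip":0.015}]}}

```text
t: 5.8
tool_pos: [0.5475, 0.2425, 0.0104]
tool_rot: [-2.235, -2.196, -0.014]
contact_force: [-3.4, 17.4, -1.5]
opening: 0.0189
grip_force: 24.5
```

```bash
python3 look.py w3 .0535 .025; python3 -c "
from h import *
p,d=ctrl.get_image('scene');cv2.imwrite('pics/s3.png',cv2.resize(p[130:290,230:430,::-1],None,fx=4,fy=3.7,interpolation=2)[:600])"
```

```text
5.8 [0.54753568 0.24251484 0.01041613] [-2.23515405 -2.19574277 -0.0136215 ] yaw 88.980828811787Traceback (most recent call last):
  File "look.py", line 8, in <module>
    b,s=blob(m,0,0,640,400);P=cast(cm,b,float(sys.argv[2]));c,v,w=axis(P)
        ~~~~^^^^^^^^^^^^^^^
  File "h.py", line 16, in blob
    n,l,s,c=cv2.connectedComponentsWithStats(m.astype(np.uint8));i=1+s[1:,4].argmax()
                                                                     ~~~~~~~~~~~~~~^^
ValueError: attempt to get argmax of an empty sequence
```

View pics/w3.png

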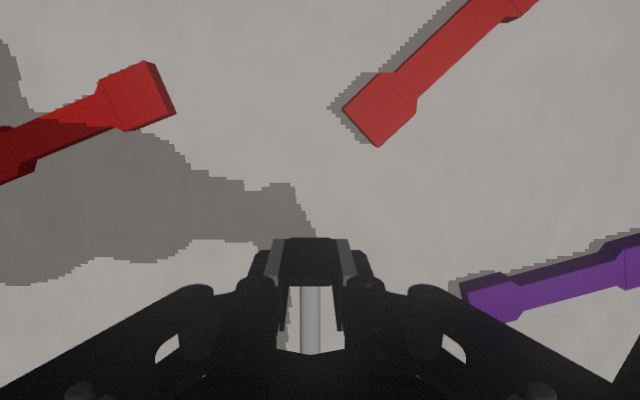

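View pics/s3.png

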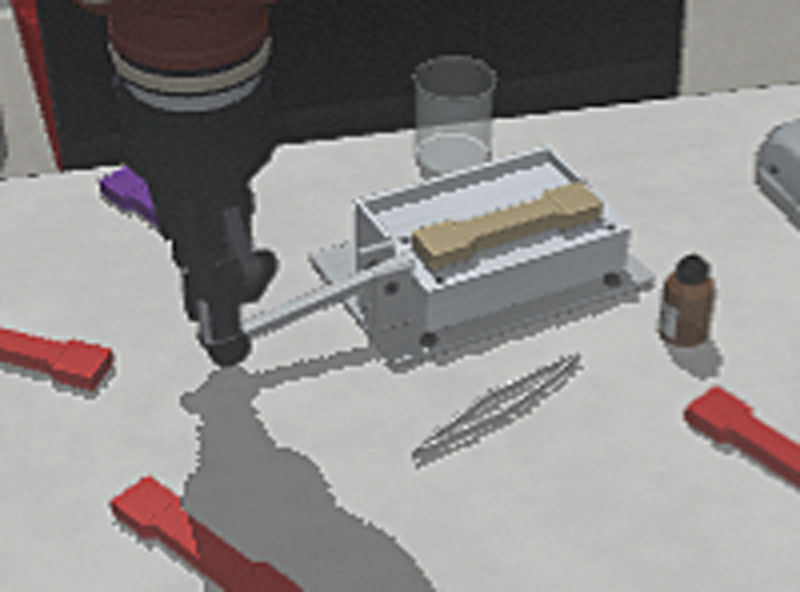

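The bar has risen out of the cavity and the fingers still hold the knob. I'll press the last few millimetres to the stop.

Emit:
{"fn": "jog_arm", "kwargs": {"steps": [{"linear":[0,0,0.002],"delta_rot":[0,0,0],"grip":0.015},{"linear":[0,0,0.002],"delta_rot":[0,0,0],"grip":0.015},{"linear":[0,0,0],"delta_rot":[0,0,0],"grip":0.015}]}}

```text
t: 6.2
tool_pos: [0.5501, 0.2383, 0.0107]
tool_rot: [-2.24, -2.202, -0.007]
contact_force: [-9.2, 2.2, 20.8]
opening: 0.0152
grip_force: 10.6
```

Emit:
{"fn": "jog_arm", "kwargs": {"steps": [{"linear":[0,0,-0.003],"delta_rot":[0,0,0],"grip":0.05},{"linear":[0,0,0],"delta_rot":[0,0,0],"grip":0.05},{"linear":[0,0,0],"delta_rot":[0,0,0],"grip":0.05},{"linear":[0,0,-0.04],"delta_rot":[0,0,0],"grip":0.05},{"linear":[0,0,-0.05],"delta_rot":[0,0,0],"grip":0.05},{"linear":[0,0,-0.05],"delta_rot":[0,0,0],"grip":0.05},{"linear":[-0.045,0,-0.01],"delta_rot":[0,0,0],"grip":0.05},{"linear":[-0.045,0,0],"delta_rot":[0,0,0],"grip":0.05},{"linear":[0,0,0],"delta_rot":[0,0,0],"grip":0.05}]}}

```text
t: 7.1
tool_pos: [0.5463, 0.1424, 0.1579]
tool_rot: [2.244, 2.197, -0.003]
contact_force: [-0.5, -0.4, 0.2]
opening: 0.0498
grip_force: 0.0
```

```bash
python3 look.py w4 .0535 .025 270 20 370 200; python3 -c "
from h import *
z=np.load('wrist.npz',allow_pickle=True);print(go(mw(0,0,120),YAW,z['o'].item()))"
```

```text
7.1 [0.54629733 0.1423717  0.15790081] [ 2.24409928  2.19707438 -0.00259541] yaw 88.78672752627797
[ 295  221   31  112 2598] bar [0.54422277 0.06304128 0.0535    ] 89.08213211474909 [0.02219346 0.11788206]
knob [294  58  29  30 783] [[0.54632426 0.23540672 0.025     ]]
(array([-0.0805,  0.0002,  0.0381]), array([-0.02,  0.11, -0.11]))
```

View pics/w4.png

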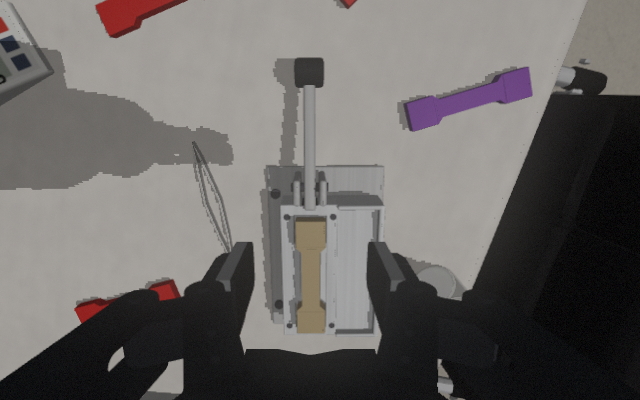

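The bar stands clear at (310,276) and the knob is down at (308,72). I'll check heights from depth.

```bash
cat >> h.py <<'E'
def pt(n,o,d,u,v,r=3):
    K,D,R,p=cam(n,o);w=d[v-r:v+r+1,u-r:u+r+1];w=np.median(w[w>0])
    q=cv2.undistortPoints(np.array([[[u,v]]],float),K,D)[0,0];return np.round(R@(np.r_[q,1]*w)+p,4)
E
python3 -c "
from h import *
z=np.load('wrist.npz',allow_pickle=True);o=z['o'].item();d=z['d']
for n,u,v in (('bar head',310,236),('waist',311,275),('head2',311,320),('face',330,275),('face',292,275),('shelf',358,275),('knobtop',308,72)):print(n,pt('wrist',o,d,u,v,1 if 'face' in n else 3))"
```

```text
bar head [0.5447 0.1012 0.0539]
waist [0.5448 0.0645 0.0538]
head2 [0.5439 0.0191 0.054 ]
face [0.5622 0.0574 0.041 ]
face [0.5272 0.0581 0.0408]
shelf [0.5885 0.0546 0.0368]
knobtop [0.546  0.2341 0.037 ]
```

Emit:
{"fn": "jog_arm", "kwargs": {"steps": [{"linear":[-0.041,0,0],"delta_rot":[0,0,-0.1],"grip":0.034},{"linear":[-0.04,0,0.03],"delta_rot":[0,0,0],"grip":0.034},{"linear":[0,0,0.03],"delta_rot":[0,0,0],"grip":0.034},{"linear":[0,0,0.03],"delta_rot":[0,0,0],"grip":0.034},{"linear":[0,0,0],"delta_rot":[0,0,0],"grip":0.034},{"linear":[0,0,0],"delta_rot":[0,0,0],"grip":0.034}]}}

```text
t: 7.75
tool_pos: [0.5441, 0.0661, 0.0669]
tool_rot: [-2.235, -2.204, 0.004]
contact_force: [0.1, -0.1, 0.2]
opening: 0.0341
grip_force: 0.0
```

Emit:
{"fn": "jog_arm", "kwargs": {"steps": [{"linear":[-0.005,0.0005,0.01],"delta_rot":[0,0,0],"grip":0.034},{"linear":[0,0,0.01],"delta_rot":[0,0,0],"grip":0.034},{"linear":[0,0,0],"delta_rot":[0,0,0],"grip":0.008},{"linear":[0,0,0],"delta_rot":[0,0,0],"grip":0.008},{"linear":[0,0,0],"delta_rot":[0,0,0],"grip":0.008},{"linear":[0,0,0],"delta_rot":[0,0,0],"grip":0.008},{"linear":[0,0,0],"delta_rot":[0,0,0],"grip":0.008}], "newtons": 25}}

```text
t: 8.45
tool_pos: [0.5453, 0.0606, 0.048]
tool_rot: [-2.237, -2.205, 0.001]
contact_force: [0.2, -0.2, -0.2]
opening: 0.0083
grip_force: 0.0
```

```bash
python3 look.py w5 .0535 .025 270 20 370 200; python3 -c "
from h import *
p,d=ctrl.get_image('scene');cv2.imwrite('pics/s5.png',cv2.resize(p[130:290,230:430,::-1],None,fx=4,fy=3.7,interpolation=2)[:600])"
```

```text
8.45 [0.54534706 0.06056278 0.04802915] [-2.23719648e+00 -2.20504797e+00  6.07631765e-04] yaw 89.17071594768011
[ 283  132   54  202 5379] bar [0.54531662 0.07585788 0.0535    ] 89.58362255208607 [0.02044737 0.11516489]
knob [318  66   8  21 129] [[0.55225587 0.14212649 0.025     ]]
```

View pics/s5.png

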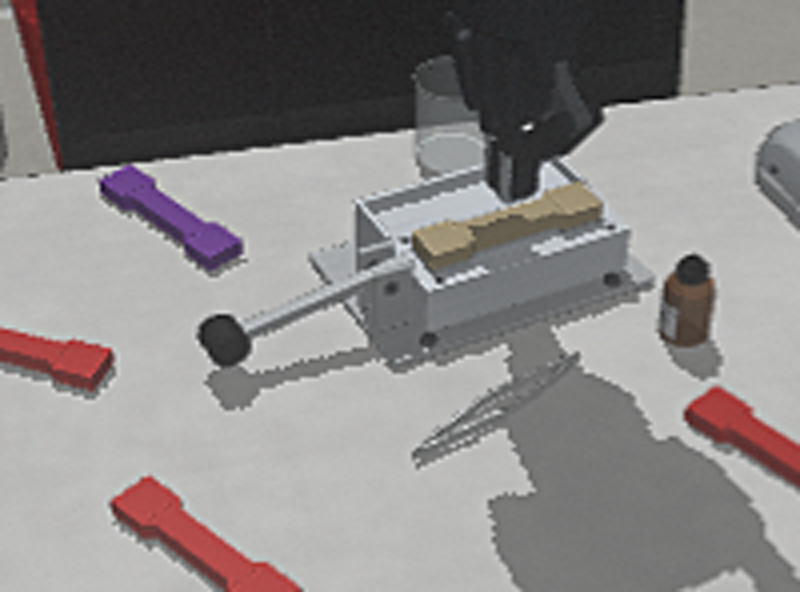

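The fingers closed just above the bar, so the tips sit higher than the TCP at this opening. I'll reopen, go down to just above the face and close again.

Emit:
{"fn": "jog_arm", "kwargs": {"steps": [{"linear":[0,0,0],"delta_rot":[0,0,0],"grip":0.034},{"linear":[0,0,0],"delta_rot":[0,0,0],"grip":0.034},{"linear":[0,0,0.004],"delta_rot":[0,0,0],"grip":0.034},{"linear":[0,0,0.003],"delta_rot":[0,0,0],"grip":0.034},{"linear":[0,0,0],"delta_rot":[0,0,0],"grip":0.008},{"linear":[0,0,0],"delta_rot":[0,0,0],"grip":0.008},{"linear":[0,0,0],"delta_rot":[0,0,0],"grip":0.008},{"linear":[0,0,0],"delta_rot":[0,0,0],"grip":0.008},{"linear":[0,0,0],"delta_rot":[0,0,0],"grip":0.008}], "newtons": 25}}

```text
t: 9.45
tool_pos: [0.5452, 0.0605, 0.0407]
tool_rot: [-2.237, -2.205, 0.001]
contact_force: [-0.2, 0.0, 0.4]
opening: 0.0079
grip_force: 0.0
```

```bash
python3 -c "
from h import *
p,d=ctrl.get_image('scene');cv2.imwrite('pics/s6.png',cv2.resize(p[130:230,300:430,::-1],None,fx=6,fy=5.5,interpolation=2)[:600])"
```

```text
(no output)
```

View pics/s6.png

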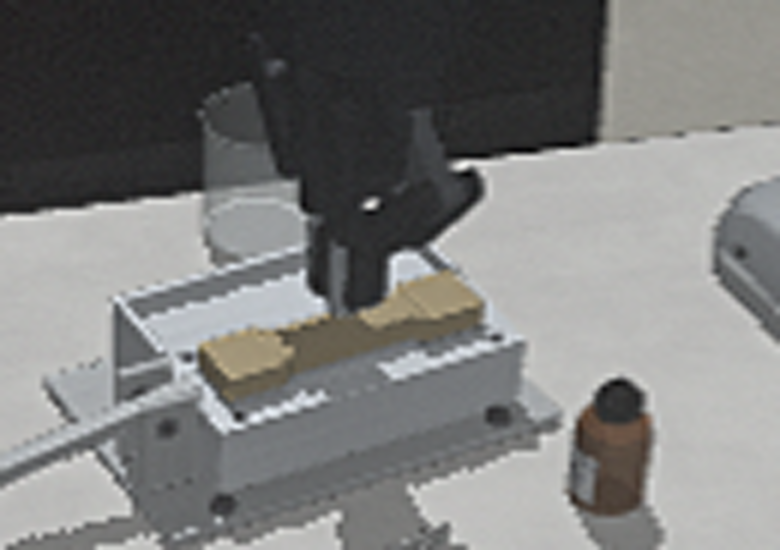

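The fingers still seem to be above the waist, at about (345,305) in this crop. I'll measure the actual tip height with the wrist depth.

```bash
python3 -c "
from h import *
o=ctrl.get_obs();p,d=ctrl.get_image('wrist');cv2.imwrite('pics/w6.png',p[:,:,::-1]);cm=cam('wrist',o)
for u in (285,295,300,310,320,325,335):
  print(u,[(v,tuple(np.round(pt('wrist',o,d,u,v,0)*1000).astype(int)),int(p[v,u].max())) for v in range(215,300,12)])
K,D,R,c=cm
T=R.T@(o['tool_pos']-c);print('TCP px',cv2.projectPoints(T.reshape(1,1,3),np.zeros(3),np.zeros(3),K,D)[0])"
```

```text
285 [(215, (np.int64(532), np.int64(72), np.int64(41)), 109), (227, (np.int64(532), np.int64(66), np.int64(41)), 111), (239, (np.int64(531), np.int64(59), np.int64(41)), 104), (251, (np.int64(535), np.int64(71), np.int64(83)), 69), (263, (np.int64(536), np.int64(71), np.int64(96)), 65), (275, (np.int64(536), np.int64(71), np.int64(104)), 71), (287, (np.int64(537), np.int64(72), np.int64(113)), 31), (299, (np.int64(537), np.int64(71), np.int64(120)), 25)]
295 [(215, (np.int64(538), np.int64(76), np.int64(54)), 96), (227, (np.int64(537), np.int64(70), np.int64(54)), 95), (239, (np.int64(538), np.int64(71), np.int64(71)), 71), (251, (np.int64(539), np.int64(71), np.int64(83)), 64), (263, (np.int64(539), np.int64(71), np.int64(95)), 46), (275, (np.int64(540), np.int64(71), np.int64(104)), 36), (287, (np.int64(540), np.int64(66), np.int64(104)), 33), (299, (np.int64(539), np.int64(62), np.int64(104)), 30)]
300 [(215, (np.int64(540), np.int64(76), np.int64(54)), 94), (227, (np.int64(540), np.int64(70), np.int64(53)), 96), (239, (np.int64(540), np.int64(71), np.int64(72)), 44), (251, (np.in
[... 1435 characters left out ...]
.int64(71), np.int64(95)), 47), (275, (np.int64(550), np.int64(71), np.int64(105)), 37), (287, (np.int64(550), np.int64(66), np.int64(104)), 34), (299, (np.int64(550), np.int64(62), np.int64(105)), 36)]
335 [(215, (np.int64(558), np.int64(71), np.int64(40)), 162), (227, (np.int64(558), np.int64(65), np.int64(40)), 162), (239, (np.int64(556), np.int64(70), np.int64(71)), 127), (251, (np.int64(555), np.int64(70), np.int64(84)), 70), (263, (np.int64(554), np.int64(71), np.int64(95)), 71), (275, (np.int64(553), np.int64(70), np.int64(104)), 77), (287, (np.int64(553), np.int64(71), np.int64(113)), 33), (299, (np.int64(552), np.int64(72), np.int64(121)), 34)]
TCP px [[[311.21200781 235.46926816]]]
```

View pics/w6.png

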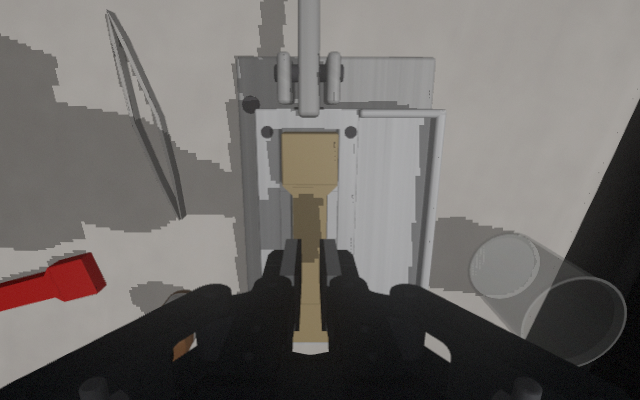

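The wrist depth shows the fingertips, at image row 238, standing at z≈70 mm. That is about 29 mm above the TCP, so I'll rely on the measured tips instead.

Emit:
{"fn": "jog_arm", "kwargs": {"steps": [{"linear":[0,0,0],"delta_rot":[0,0,0],"grip":0.034},{"linear":[0,0,0],"delta_rot":[0,0,0],"grip":0.034},{"linear":[0,0,0.006],"delta_rot":[0,0,0],"grip":0.034},{"linear":[0,0,0.006],"delta_rot":[0,0,0],"grip":0.034},{"linear":[0,0,0],"delta_rot":[0,0,0],"grip":0.034},{"linear":[0,0,0],"delta_rot":[0,0,0],"grip":0.034}]}}

```text
t: 10.15
tool_pos: [0.5446, 0.0606, 0.028]
tool_rot: [-2.236, -2.204, 0.003]
contact_force: [-0.2, -0.3, 0.4]
opening: 0.0337
grip_force: 0.0
```

```bash
cat > tip.py <<'E'
from h import *
o=ctrl.get_obs();p,d=ctrl.get_image('wrist');K,D,R,c=cam('wrist',o)
v,u=np.mgrid[190:300,200:420];q=cv2.undistortPoints(np.c_[u.ravel(),v.ravel()].astype(float).reshape(-1,1,2),K,D)[:,0]
P=(np.c_[q,np.ones(len(q))]*d[190:300,200:420].reshape(-1,1))@R.T+c
y0=o['tool_pos'][1]+.0105
dark=p[190:300,200:420].max(2).ravel()<90
for s in(-1,1):
    e=s*(P[:,0]-o['tool_pos'][0]);m=(abs(P[:,1]-y0)<.003)&(e>.003)&(e<.04)&(P[:,2]>o['tool_pos'][2]+.02)&dark&(P[:,2]<o['tool_pos'][2]+.055)
    z=P[m,2];print(s,m.sum(),"lowest z mm",np.round(np.sort(z)[:12]*1000,1),"x range",np.round(np.percentile(P[m,0],[2,98])*1000,1))
print(o['t'],o['tool_pos'],o['opening'])
E
python3 tip.py
```

```text
-1 482 lowest z mm [56.  58.8 59.  59.  59.  59.1 59.2 59.3 59.4 59.5 59.6 59.6] x range [520.9 527.5]
1 429 lowest z mm [58.2 58.7 58.8 59.  59.2 59.3 59.6 59.6 59.6 59.8 60.  60.2] x range [561.4 567.5]
10.15 [0.54461124 0.06055326 0.02802164] 0.033714092151489364
```

Emit:
{"fn": "jog_arm", "kwargs": {"steps": [{"linear":[0,0,0.005],"delta_rot":[0,0,0],"grip":0.034},{"linear":[0,0.0003,0.0055],"delta_rot":[0,0,0],"grip":0.034},{"linear":[0,0,0],"delta_rot":[0,0,0],"grip":0.01},{"linear":[0,0,0],"delta_rot":[0,0,0],"grip":0.01},{"linear":[0,0,0],"delta_rot":[0,0,0],"grip":0.01},{"linear":[0,0,0],"delta_rot":[0,0,0],"grip":0.01}], "newtons": 25}}

```text
t: 10.8
tool_pos: [0.5453, 0.0605, 0.0181]
tool_rot: [-2.237, -2.205, 0.001]
contact_force: [0.6, 0.2, -1.4]
opening: 0.0151
grip_force: 28.9
```

```bash
python3 tip.py
```

```text
-1 441 lowest z mm [47.5 47.6 47.9 48.  48.  48.  48.3 48.3 48.5 48.5 48.6 48.7] x range [531.1 537.5]
1 444 lowest z mm [47.4 48.2 48.3 48.3 48.4 48.4 48.5 48.8 48.8 48.8 48.9 48.9] x range [552.5 559. ]
10.8 [0.54529384 0.06053735 0.01808226] 0.0150649395625799
```

Gripped: opening 15 mm at 29 N. Now I lift and shift over the shelf.

Emit:
{"fn": "jog_arm", "kwargs": {"steps": [{"linear":[0,0,-0.006],"delta_rot":[0,0,0],"grip":0.01},{"linear":[0,0,-0.006],"delta_rot":[0,0,0],"grip":0.01},{"linear":[0,0.01,0],"delta_rot":[0,0,0],"grip":0.01},{"linear":[0,0.011,0],"delta_rot":[0,0,0],"grip":0.01},{"linear":[0,0.011,0],"delta_rot":[0,0,0],"grip":0.01},{"linear":[0,0.01,0],"delta_rot":[0,0,0],"grip":0.01},{"linear":[0,0,0],"delta_rot":[0,0,0],"grip":0.01},{"linear":[0,0,0],"delta_rot":[0,0,0],"grip":0.01}]}}

```text
t: 11.65
tool_pos: [0.5874, 0.0599, 0.0297]
tool_rot: [-2.237, -2.204, 0.002]
contact_force: [-0.5, 0.2, -0.7]
opening: 0.015
grip_force: 28.9
```

```bash
python3 tip.py; python3 look.py w7 .065 .025 ; python3 -c "
from h import *
z=np.load('wrist.npz',allow_pickle=True);o=z['o'].item();d=z['d']
for v in (150,170,190,205):print(v,pt('wrist',o,d,310,v,1))
print('inner wall / step row scan', [(u,*np.round(pt('wrist',o,d,u,140,0)*1000)) for u in range(230,420,6)])"
```

```text
-1 450 lowest z mm [59.3 59.3 59.3 59.4 59.6 59.8 60.  60.  60.2 60.2 60.2 60.3] x range [573.2 579.6]
1 447 lowest z mm [58.  58.8 59.  59.2 59.4 59.5 59.6 59.6 59.6 59.8 60.2 60.4] x range [594.7 601.1]
11.65 [0.58736858 0.05990471 0.02965965] 0.015028191004032056
11.7 [0.58703526 0.05995265 0.0296226 ] [-2.23633125 -2.20411775  0.00252743] yaw 89.168703124391
[ 277  138   67   95 5172] bar [0.58694928 0.09810214 0.065     ] 85.28451119012774 [0.02447113 0.03375063]
knob [    0     0   640   400 80378] [[0.64629561 0.01434933 0.025     ]]
150 [0.5872 0.1093 0.0662]
170 [0.5871 0.1014 0.0659]
190 [0.587  0.0935 0.0664]
205 [0.5869 0.0873 0.0663]
inner wall / step row scan [(230, np.float64(551.0), np.float64(111.0), np.float64(42.0)), (236, np.float64(554.0), np.float64(111.0), np.float64(41.0)), (242, np.float64(556.0), np.float64(111.0), np.float64(42.0)), (248, np.float64(555.0), np.float64(109.0), np.float64(21.0)), (254, np.float64(562.0), np.float64(111.0), np.float64(41.0)), (260, np.float64(564.0), np.float64(111.0), np.float64(40.0)), (266, np.float64(567.0), np.float64(111
[... 890 characters left out ...]
float64(43.0)), (356, np.float64(608.0), np.float64(111.0), np.float64(44.0)), (362, np.float64(617.0), np.float64(106.0), np.float64(0.0)), (368, np.float64(620.0), np.float64(106.0), np.float64(1.0)), (374, np.float64(624.0), np.float64(106.0), np.float64(-0.0)), (380, np.float64(627.0), np.float64(106.0), np.float64(-0.0)), (386, np.float64(630.0), np.float64(106.0), np.float64(1.0)), (392, np.float64(634.0), np.float64(106.0), np.float64(1.0)), (398, np.float64(637.0), np.float64(106.0), np.float64(1.0)), (404, np.float64(640.0), np.float64(106.0), np.float64(2.0)), (410, np.float64(644.0), np.float64(106.0), np.float64(0.0)), (416, np.float64(648.0), np.float64(106.0), np.float64(0.0))]
```

View pics/w7.png

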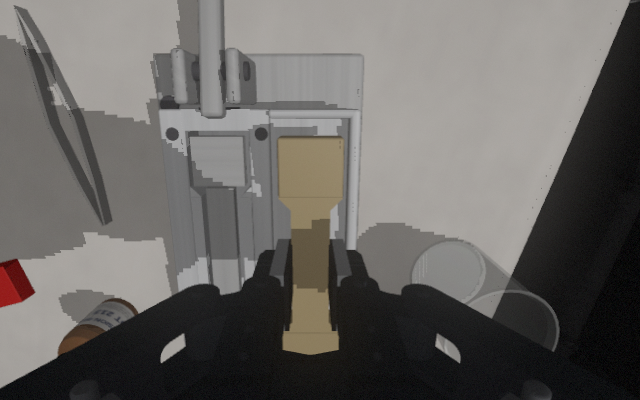

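The bar hangs level over the shelf. Its head, at (310,168), sits centrally between the step at px 272 and the stop at px 350. Now I lower it.

Emit:
{"fn": "jog_arm", "kwargs": {"steps": [{"linear":[0,-0.0005,0.006],"delta_rot":[0,0,0],"grip":0.01},{"linear":[0,0,0.006],"delta_rot":[0,0,0],"grip":0.01},{"linear":[0,0,0.003],"delta_rot":[0,0,0],"grip":0.01},{"linear":[0,0,0.001],"delta_rot":[0,0,0],"grip":0.01},{"linear":[0,0,0],"delta_rot":[0,0,0],"grip":0.01}]}}

```text
t: 12.25
tool_pos: [0.5865, 0.0599, 0.0137]
tool_rot: [-2.237, -2.204, 0.002]
contact_force: [-0.9, -0.8, -1.3]
opening: 0.0151
grip_force: 28.9
```

Emit:
{"fn": "jog_arm", "kwargs": {"steps": [{"linear":[0,0,0.0007],"delta_rot":[0,0,0],"grip":0.01},{"linear":[0,0,0.0007],"delta_rot":[0,0,0],"grip":0.01},{"linear":[0,0,0],"delta_rot":[0,0,0],"grip":0.01}]}}

```text
t: 12.55
tool_pos: [0.5869, 0.0599, 0.0127]
tool_rot: [-2.237, -2.205, 0.001]
contact_force: [-0.8, -0.3, -1.1]
opening: 0.015
grip_force: 28.9
```

Emit:
{"fn": "jog_arm", "kwargs": {"steps": [{"linear":[0,0,0.0007],"delta_rot":[0,0,0],"grip":0.01},{"linear":[0,0,0],"delta_rot":[0,0,0],"grip":0.01},{"linear":[0,0,0],"delta_rot":[0,0,0],"grip":0.019},{"linear":[0,0,0],"delta_rot":[0,0,0],"grip":0.019},{"linear":[0,0,0],"delta_rot":[0,0,0],"grip":0.019}]}}

```text
t: 13.05
tool_pos: [0.587, 0.0599, 0.0122]
tool_rot: [-2.237, -2.205, 0.001]
contact_force: [-0.6, -0.9, -0.1]
opening: 0.019
grip_force: 0.0
```

Emit:
{"fn": "jog_arm", "kwargs": {"steps": [{"linear":[0,0,-0.006],"delta_rot":[0,0,0],"grip":0.019},{"linear":[0,0,-0.01],"delta_rot":[0,0,0],"grip":0.019},{"linear":[0,0,-0.03],"delta_rot":[0,0,0],"grip":0.03},{"linear":[0,0,-0.05],"delta_rot":[0,0,0],"grip":0.04},{"linear":[0.04,-0.02,-0.03],"delta_rot":[0,0,0],"grip":0.05},{"linear":[0.045,-0.02,0],"delta_rot":[0,0,0],"grip":0.05},{"linear":[0,0,0],"delta_rot":[0,0,0],"grip":0.05},{"linear":[0,0,0],"delta_rot":[0,0,0],"grip":0.05}]}}

```text
t: 13.85
tool_pos: [0.5495, 0.1434, 0.1369]
tool_rot: [2.235, 2.207, -0.0]
contact_force: [0.1, 0.3, 1.0]
opening: 0.0495
grip_force: 0.0
```

```bash
python3 look.py w8 .048 .025 250 20 370 200; python3 -c "
from h import *
z=np.load('wrist.npz',allow_pickle=True);o=z['o'].item();d=z['d'];p=z['p']
h=cv2.cvtColor(p,cv2.COLOR_RGB2HSV).astype(int);b,s=blob((h[...,1]>45)&(h[...,0]>8)&(h[...,0]<30)&(h[...,2]>100),0,0,640,400)
u0=int(b[:,0].mean())
for f in(.1,.3,.5,.7,.9):print(pt('wrist',o,d,u0,int(s[1]+f*s[3]),2))
P=cast(cam('wrist',o),b,.048)@np.eye(3);L=Ro.from_euler('z',90-YAW,degrees=True).apply(P-M)*1000
print('mould frame extents',L.min(0),L.max(0))
k,s=blob(p.max(2)<70,250,20,370,200);print('knob',s,pt('wrist',o,d,*k.mean(0).astype(int)))"
```

```text
13.85 [0.54951238 0.14336152 0.13685512] [ 2.23482510e+00  2.20745241e+00 -4.73208483e-05] yaw 89.29390996404682
[ 339  229   36  117 2767] bar [0.58601143 0.06125798 0.048     ] 89.72628024315199 [0.02134451 0.11889613]
knob [290  56  31  32 928] [[0.54625571 0.23537362 0.025     ]]
[0.5846 0.1046 0.0485]
[0.585  0.0836 0.0486]
[0.5855 0.0625 0.0487]
[0.5861 0.0403 0.0482]
[0.5866 0.0163 0.0483]
mould frame extents [ 28.88401569 -56.37252758  48.        ] [54.53081494 52.84427515 48.        ]
knob [290  56  31  32 928] [0.5464 0.2348 0.0369]
```

The bar lies flat, top at z≈48.4 mm, inside the shelf (mould x 29 to 54.5, y -56 to +53). Next I pinch the knob with the true tip height and raise it.

Emit:
{"fn": "jog_arm", "kwargs": {"steps": [{"linear":[0.046,-0.002,0],"delta_rot":[0,0,0.4],"grip":0.042},{"linear":[0.0465,-0.002,0],"delta_rot":[0,0,0],"grip":0.042},{"linear":[0,0,0.04],"delta_rot":[0,0,0],"grip":0.042},{"linear":[0,0,0.04],"delta_rot":[0,0,0],"grip":0.042},{"linear":[0,0,0.025],"delta_rot":[0,0,0],"grip":0.042},{"linear":[0,0,0],"delta_rot":[0,0,0],"grip":0.042},{"linear":[0,0,0],"delta_rot":[0,0,0],"grip":0.042}]}}

```text
t: 14.6
tool_pos: [0.5475, 0.2342, 0.0307]
tool_rot: [-2.246, -2.195, 0.003]
contact_force: [0.7, 0.4, 1.0]
opening: 0.0421
grip_force: 0.0
```

```bash
python3 tip.py; python3 -c "
from h import *
print(go([.5463,.236,-.0145],YAW))"
```

```text
-1 483 lowest z mm [61.  61.2 62.6 62.7 62.8 63.  63.1 63.1 63.3 63.4 63.4 63.5] x range [519.8 526.5]
1 435 lowest z mm [60.4 61.1 61.1 62.3 62.3 62.8 62.9 62.9 63.  63.2 63.2 63.2] x range [568.1 574.5]
14.6 [0.54752906 0.23417275 0.03074013] 0.042082736938742024
(array([ 0.0012, -0.0024,  0.0468]), array([ 0.04, -0.03, -0.21]))
```

Emit:
{"fn": "jog_arm", "kwargs": {"steps": [{"linear":[0.001,-0.001,0.015],"delta_rot":[0,0,0],"grip":0.042},{"linear":[0,0,0.015],"delta_rot":[0,0,0],"grip":0.042},{"linear":[0,0,0.0125],"delta_rot":[0,0,0],"grip":0.042},{"linear":[0,0,0],"delta_rot":[0,0,0],"grip":0.015},{"linear":[0,0,0],"delta_rot":[0,0,0],"grip":0.015},{"linear":[0,0,0],"delta_rot":[0,0,0],"grip":0.015},{"linear":[0,0,0],"delta_rot":[0,0,0],"grip":0.015}], "newtons": 25}}

```text
t: 15.35
tool_pos: [0.5471, 0.2358, -0.012]
tool_rot: [2.244, 2.197, 0.001]
contact_force: [4.6, -1.9, -6.3]
opening: 0.023
grip_force: 31.8
```

Emit:
{"fn": "jog_arm", "kwargs": {"steps": [{"linear":[0.001,0,-0.0075],"delta_rot":[0,0,0],"grip":0.015},{"linear":[0.0005,0,-0.008],"delta_rot":[0,0,0],"grip":0.015},{"linear":[-0.0005,0,-0.008],"delta_rot":[0,0,0],"grip":0.015},{"linear":[-0.001,0,-0.008],"delta_rot":[0,0,0],"grip":0.015},{"linear":[-0.002,0,-0.008],"delta_rot":[0,0,0],"grip":0.015},{"linear":[-0.0025,0,-0.008],"delta_rot":[0,0,0],"grip":0.015},{"linear":[-0.003,0,-0.0075],"delta_rot":[0,0,0],"grip":0.015},{"linear":[0,0,0],"delta_rot":[0,0,0],"grip":0.015}]}}

```text
t: 16.15
tool_pos: [0.5469, 0.2268, 0.0435]
tool_rot: [2.243, 2.196, -0.003]
contact_force: [4.6, -4.8, -2.9]
opening: 0.0232
grip_force: 29.1
```

Emit:
{"fn": "jog_arm", "kwargs": {"steps": [{"linear":[-0.0005,0,-0.0015],"delta_rot":[0,0,0],"grip":0.015},{"linear":[-0.0005,0,-0.0015],"delta_rot":[0,0,0],"grip":0.015},{"linear":[0,0,0],"delta_rot":[0,0,0],"grip":0.015}]}}

```text
t: 16.45
tool_pos: [0.5468, 0.2266, 0.0442]
tool_rot: [2.244, 2.196, 0.0]
contact_force: [10.4, -1.3, -14.8]
opening: 0.0234
grip_force: 27.8
```

The lever is at its upper stop (15 N resistance). I release, back off upward and check.

Emit:
{"fn": "jog_arm", "kwargs": {"steps": [{"linear":[0,0,0],"delta_rot":[0,0,0],"grip":0.045},{"linear":[0,0,0],"delta_rot":[0,0,0],"grip":0.045},{"linear":[0,0,0],"delta_rot":[0,0,0],"grip":0.045},{"linear":[0,0,-0.03],"delta_rot":[0,0,0],"grip":0.045},{"linear":[0,0,-0.05],"delta_rot":[0,0,0],"grip":0.045},{"linear":[0,0,-0.05],"delta_rot":[0,0,0],"grip":0.045},{"linear":[-0.045,0,-0.02],"delta_rot":[0,0,0],"grip":0.045},{"linear":[-0.045,0,0],"delta_rot":[0,0,0],"grip":0.045},{"linear":[0,0,0],"delta_rot":[0,0,0],"grip":0.045},{"linear":[0,0,0],"delta_rot":[0,0,0],"grip":0.045}]}}

```text
t: 17.45
tool_pos: [0.5443, 0.1372, 0.197]
tool_rot: [-2.247, -2.195, -0.0]
contact_force: [0.9, -0.0, -0.7]
opening: 0.0447
grip_force: 0.0
```

```bash
python3 look.py w9 .048 .08 250 20 370 200; python3 -c "
from h import *
z=np.load('wrist.npz',allow_pickle=True);o=z['o'].item();d=z['d'];p=z['p']
h=cv2.cvtColor(p,cv2.COLOR_RGB2HSV).astype(int);b,s=blob((h[...,1]>45)&(h[...,0]>8)&(h[...,0]<30)&(h[...,2]>100),0,0,640,400)
L=Ro.from_euler('z',90-YAW,degrees=True).apply(cast(cam('wrist',o),b,.048)-M)*1000
print('mould frame extents',L.min(0),L.max(0),pt('wrist',o,d,*b.mean(0).astype(int)))
k,s=blob(p.max(2)<70,250,20,370,200);print('knob',s,pt('wrist',o,d,*k.mean(0).astype(int)))
z1=pt('top',None,np.load('top.npz')['d'],298,190,1);_,dt=ctrl.get_image('top');print(z1,pt('top',None,dt,298,190,1))
p0=np.load('scene.npz')['p'];p1,_=ctrl.get_image('scene');df=cv2.absdiff(p0,p1).max(2)
for n,(a,b_,c,e) in dict(knob=(275,190,300,212),beaker=(332,145,355,175),tweezers=(330,222,378,258),bottle=(393,197,410,224)).items():print(n,df[b_:e,a:c].mean().round(1),df[b_:e,a:c].max())"
```

```text
17.45 [0.54431121 0.13718681 0.19703172] [-2.24652329e+00 -2.19505262e+00 -3.08877166e-04] yaw 88.67212217814168
[ 341  200   29  102 1973] bar [0.58571708 0.06385038 0.048     ] 87.91143243400963 [0.02129999 0.11876306]
knob [296  59  30  32 911] [[0.54628895 0.2272741  0.08      ]]
mould frame extents [ 28.44883394 -56.05721499  48.        ] [54.52486223 53.61068745 48.        ] [0.5848 0.0651 0.0484]
knob [296  59  30  32 911] [0.5458 0.2263 0.0926]
[0.5456 0.2284 0.0923] [0.5455 0.2284 0.0927]
knob 3.3 30
beaker 3.0 12
tweezers 6.6 126
bottle 3.1 23
```

```bash
python3 -c "
from station import ctrl
print(ctrl.finish_job())"
```

```text
the job is handed in; nothing more can be done
None
```

The job is handed in: I pressed the lever fully down, set the bar flat on the shelf between its raised edges, and swung the lever back up to its stop. The beaker and bottle look unmoved in the last camera check; that check showed a change around the tweezers, which I put down to the arm's shadow and did not look at again.

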